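Lock the loaf stop and hold the slicer's release key

TASK

Get the loaf slicer ready for its blade check: without shifting the loaf stop, turn its clamp knob clockwise until it is tight. Then take the round-bowed key from the stand, push it fully home in the keyhole of the switch box, working it past the sticky pins, turn it a quarter turn clockwise against the spring until it stops, and finish while still gripping the key and holding it turned, fully home. Leave the other two keys in the stand and everything else on the table where it is.

Things in the scene. Friction and masses are not known exactly. Their poses are not given: they have to be found in the camera images.
- clamp (a joint): Clamp knob of the loaf stop, rad; grows as the knob turns clockwise seen from above. Starts loose at 0 to 0.2; firm stop at 1.4 = fully tight. Friction about 0.1 N m; it stays where it is left.
- clamp_grip (a point): On the vertical axis of the black clamp knob, at the height to grip it, 110 mm above the table. Its raised straight bar is 46 mm long along this point's x axis, 14 mm thick along y, 32 mm tall, its top 10 mm above this point, on a round base of 44 mm diameter. The axes turn with the knob, z up. The white tick on top marks the bar's -x end.
- stop (a joint): Position (m) of the loaf stop along its rail, growing towards the blade housing; it slides stiffly (about 8 N of friction). It is a grey carriage under the knob (62 by 56 mm, its top 30 mm below the grip point) with a steel stop plate 72 mm tall that reaches away from the robot over the bed, from 28 mm beyond the knob's axis; its top is level with the carriage's.
- slicer: Low aluminium loaf slicer bed, 220 mm (x) by 360 mm (y) by 30 mm high, fixed; origin on the table under its middle; z up, y along the rail towards the white blade housing (240 by 80 by 200 mm, centred at y = 230 mm). Steel fence 110 mm high at the far side. The knob's axis is at x = -100 mm, y = -120 to -30 mm in this frame.
- keyhole (a point): Middle of the keyhole's mouth, in the flat brass top of the lock cylinder, on its vertical turning axis, 75 mm above the table. The keyway goes straight down, 40 mm deep, 13.5 mm long along this point's y axis, 5.5 mm wide along x, with a 2.5 mm bevel round the mouth; z up; the axes turn with the cylinder. Two sticky sprung pins, 13 and 22 mm down, resist the blade.
- lock (a joint): Lock cylinder, rad: 0 at rest, grows as the key turns clockwise seen from above, firm stop at 1.6 (a quarter turn). A spring always pulls it back to 0 (0.02 N m at rest, 0.1 N m at a quarter turn). The cylinder lags the key by up to 0.2 rad of play. Pushing the key in takes up to about 12 N; small twists (0.04 rad) while pushing ease it.
- switchbox: Grey switch box, 110 by 110 by 75 mm, fixed; origin on the table under its middle, z up. The brass lock cylinder is in the middle of its top, inside a round steel rim of 47 mm diameter that stands 2.5 mm proud.
- key_grip (a point): The round-bowed key, the one to use: centre of its bow, a flat black disc 32 mm across, 9 mm thick along this point's x axis, broad along y; z from tip to bow, up at the start. 35 g. It stands blade down in one of the stand's three slots, this point 72 mm above the table and 66 mm above the blade's tip. Fully home in the lock this point is 32 mm above the keyhole point.
- key_flange (a point): Same key: centre of the underside of its steel flange (26 mm across, 4 mm thick), 32 mm below the bow centre, same axes. It rests on the stand's top, and on the brass face when home. Blade below it: 34 mm long, 12 mm wide (y), 4 mm thick (x), tip tapered to 7 mm over the last 8 mm; fits the keyway either way round (half a turn).
- stand: Wooden key stand, 60 mm (x) by 170 mm (y) by 40 mm high, fixed; origin on the table under its middle, z up. Three slots 58 mm apart along its y axis, each holding a key with its bow's broad side along y.
- key_narrow_grip (a point): Bow centre of the key with a narrow bar bow (14 mm wide, 34 mm tall, 9 mm thick), in the same stand, otherwise of the same build; to be left there.
- key_tee_grip (a point): Bow centre of the key with a T-shaped bow (bar 44 mm wide, stem 14 mm, 9 mm thick), in the same stand; to be left there.
- loaf: Loaf of bread, 104 by 164 by 102 mm, lying on the slicer bed; origin at the centre of its underside; leave it.
- tin: Steel loaf tin, 80 by 150 by 60 mm; origin at the centre of its underside; leave it.
- scraper: Dough scraper, steel blade and wooden handle, about 85 by 120 mm, 18 mm high, lying flat; leave it.
- jar: Glass jar with steel lid, 60 mm diameter, 90 mm high; origin at the centre of its underside; leave it.
- brush: Pastry brush lying flat; leave it.
Not all that is in view belongs to the job. Leave any turquoise look-alike of the switchbox alone.

How it is judged:
By the outcome, as a careful person would: the job done as asked, in the order asked, and still so for the second after the job is handed in, while the arm keeps its last pose, push and grip.
It also fails if it takes over 58 s, if anything falls off the work surface, if the arm or the gripper's body presses on something with over 40 N, if the wrist force passes 120 N, or if a joint passes its speed limit or range.

ROBOT

A 6-joint arm with a two-finger parallel gripper is mounted at the origin on the work surface. World frame = base frame: x ahead of the robot, y to its left, z up, the work surface at z = 0. Lengths are in mm, angles in rad, forces in N, time in s.
With the tool pointing down it reaches from about 275 to 1000 mm from the base axis. Payload 8.4 kg.
Tool frame: the origin (TCP) lies on the centre line of the jaws, within the pads' length; the fingertips stand 17 mm ahead of it and the grasp point (between the pads) lies 2 mm behind it (r.tcp_to_tips is the z of the fingertips in the tool frame, in mm); z points along the fingers, y is the direction in which the jaws open and shut (so a half turn about z gives the same grasp; the last joint's range is limited). The gripper opens to 85 mm and grips with 20 to 120 N. Pads are 22 mm wide; open, the fingers measure 114 mm over their backs; the gripper's body (76 mm by 85 mm) begins 54 mm behind the grasp point. The pads swing forward as they close: fully open they stand 13 mm farther back than shut.
Start: joints at [1.259, 0.353, 1.633, -0, 1.155, -0.002], TCP at [190.541, 595.25, 248.281] pointing down, gripper open.
Joint ranges: [-2.63, 2.63], [-0.92, 2.1], [0.06, 2.66], [-1.3, 4.44], [0, 2.69], [-3.02, 3.02]. Speed limits (rad/s): [2.22, 2.22, 2.79, 3.14, 3.14, 3.14].

INTERFACE

Orientations are given as [roll, pitch, yaw] about the fixed x, y, z axes, in that order (R = Rz(yaw) Ry(pitch) Rx(roll)).
In Python, from rig import r, cams, job gives the robot as it stands.
- The arm moves only by the tool drive_tool, never from a script. Its argument "deltas" is a list of rows, each a list of 4 numbers: the shift along the tool's x, y, z in cm, then the turn about the tool's z in rad. In form: [[x, y, z, roll], ...]. A call has 1 to 12 rows; each row shifts and turns the commanded pose from where the row before left it, along the tool's axes as they then stand; what a row does not reach is not made up. A row lasts 1/12 s, in which the tool goes at most 41.7 mm and 7.16 degrees, less where a joint would pass 70% of its speed; a pose out of reach is approached as far as the arm can. A call with a gripper value outside its range is refused whole. "jaw" is the closure, from 0 (fully open) to 1 (shut), set as the call begins (left out, the last holds). The fingers move at their own pace and stop on an object; "force" is the grip in N (left out, the last holds). Time passes only in rows, so rows that do not move let the fingers close. It gives the time, the measured TCP pose, the force and the opening at its end, in the units of the state.
- r.sense(): the state, without advancing time (a new reading comes with each control period).
- cams.grab_frame(name): name is "side" or "top"; returns (picture, depth): 384x512x3 uint8, red, green, blue; 384x512 float32, mm along the optical axis (not along the pixel's ray), 0 where there is no reading.
- cams.camera_params(name): a dict with "fx", "fy", "cx", "cy" (pixels), "k1" (the pictures are not rectified: a ray, as slopes to the right and down, at radius r is drawn at 1 + k1 r^2 times it, then the intrinsics apply), "R" (3x3) and "t" (3): a world point X has camera coordinates R X + t. Camera axes: x right, y down, z forward; pixel columns grow to the right and rows downward; lengths in mm; the calibration is good to about 2 mm. A picture is of the moment at which its call begins. camera_params takes no time and is no camera call.
- job.sign_off(): hands the job in, once; it reports no verdict.
The state is a dict: "clock": time; "qpos": joint angles; "qvel": joint speeds; "joint_efforts": joint torques, N m; "eef_pos": TCP position; "tcp_rot": TCP orientation; "contact_force": force on the tool from outside, world axes, zero at the start; "wrist_torque": the same for the moment, N m; "opening": opening from 0.0 (shut) to 1.0 (fully open).
Only numpy, scipy, OpenCV 4.12 (cv2) and the standard library are available. Lean on these libraries where they do the work, as an engineer would, in place of code of your own. Each camera call takes 0.05 s, during which the arm holds its last target. There are 200 camera calls.

## Working session

There is one attempt and no reset: what is moved stays moved. The work goes in short steps, Python scripts to look and compute and a tool call to move; the robot and the scene stay as the last step left them, time stands still between calls to the robot, and variables do not carry over. Pictures are saved under pics/ and viewed, about 8 in all and at most 12, crops included, and the job is handed in when it is done.

Besides the shell and the picture viewer there is one more tool, called after "Emit:" in YAML: its name, and indented under it one key for each argument. drive_tool: Moves the arm, as the interface text tells. Its arguments: {"type":"object","properties":{"deltas":{"type":"array"},"jaw":{"type":"number"},"force":{"type":"number"}},"required":["deltas"]}

```bash
ls; mkdir -p pics; python3 - <<'E'
from rig import r,cams,job
import cv2,numpy as np
for n in("top","side"):
    im,d=cams.grab_frame(n); cv2.imwrite(f"pics/{n}0.png",im[:,:,::-1]); np.savez(f"{n}0.npz",im=im,d=d)
    print(n,cams.camera_params(n))
print(r.sense())
a=cv2.imread("pics/top0.png");b=cv2.imread("pics/side0.png")
E
```

```text
pics
top {'fx': 444.4261459356764, 'fy': 444.4261459356764, 'cx': 255.03334605690534, 'cy': 192.06229157405687, 'k1': -0.1581148272310075, 'R': array([[-0.00454942, -0.99998832, -0.00163421],
       [-0.99524178,  0.00468687, -0.0973233 ],
       [ 0.09732983,  0.00118367, -0.99525148]]), 't': array([ -21.42966754,  582.34924227, 1610.94014612])}
side {'fx': 497.8705293080567, 'fy': 497.8705293080567, 'cx': 252.08897600445476, 'cy': 186.02970349227155, 'k1': -0.15836033274942407, 'R': array([[-0.98885648, -0.14767145, -0.01886832],
       [-0.0875328 ,  0.6792518 , -0.7286666 ],
       [ 0.12041959, -0.71889508, -0.68460863]]), 't': array([ 568.07087662,  141.81915722, 1721.63209784])}
{'clock': 0.1, 'qpos': array([ 1.25861739e+00,  3.53601414e-01,  1.63404579e+00,  1.07940989e-05,
        1.15517165e+00, -2.41117410e-03]), 'qvel': array([-9.90738698e-04, -1.00120039e-03, -1.94633532e-03,  1.83352635e-03,
        1.47846034e-04, -8.30045989e-05]), 'joint_efforts': array([ 7.97051980e-04, -6.06361485e+01, -3.42817569e+01,  1.11679890e-05,
        4.13070884e-03, -2.87784580e-06]), 'eef_pos': array([190.40722812, 594.88046787, 247.62863951]), 'tcp_rot': array([-3.14036647e+00, -1.28263483e-05,  2.83182051e+00]), 'contact_force': array([-0.65568321,  0.21245788, -0.50239259]), 'wrist_torque': array([ 0.06890294,  0.04902712, -0.02166001]), 'opening': 0.9961596031979947}
```

View pics/top0.png

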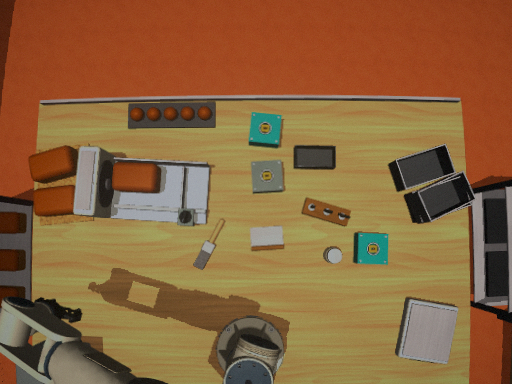

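View pics/side0.png

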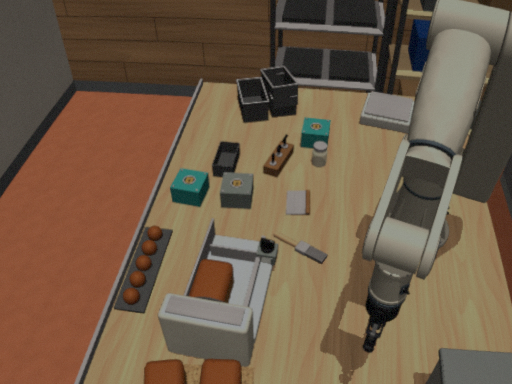

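The top view shows the slicer at (150,190), its knob at (186,217), the grey switch box at (267,176) and the stand at (326,211). In the side view they're at (268,246), (237,190) and (279,157). Next I'll take enlarged crops of these in one picture.

```bash
cat > h.py <<'E'
import numpy as np,cv2
from rig import r,cams,job
def ray(n,u,v):
    p=cams.camera_params(n);R=np.array(p["R"]);t=np.array(p["t"])
    K=np.array([[p["fx"],0,p["cx"]],[0,p["fy"],p["cy"]],[0,0,1]])
    q=cv2.undistortPoints(np.array([[[u,v]]],float),K,np.array([p["k1"],0,0,0.]))[0,0]
    return -R.T@t, R.T@np.array([q[0],q[1],1])
def onz(n,u,v,z):
    c,d=ray(n,u,v); return c+d*(z-c[2])/d[2]
def proj(n,X):
    p=cams.camera_params(n);K=np.array([[p["fx"],0,p["cx"]],[0,p["fy"],p["cy"]],[0,0,1]])
    rv=cv2.Rodrigues(np.array(p["R"]))[0]
    return cv2.projectPoints(np.array([X],float),rv,np.array(p["t"],float),K,np.array([p["k1"],0,0,0.]))[0][0,0]
def two(a,b):
    A=[];B=[]
    M=np.zeros((3,3));m=np.zeros(3);ls=[]
    for n,(u,v) in(("top",a),("side",b)):
        c,d=ray(n,u,v);d/=np.linalg.norm(d);P=np.eye(3)-np.outer(d,d);M+=P;m+=P@c;ls.append((c,P))
    X=np.linalg.solve(M,m); return X,[np.linalg.norm(P@(X-c)) for c,P in ls]
def crops(ims,boxes,w,h,s,out):
    # boxes: (name,u0,v0)
    t=[]
    for n,u,v in boxes:
        c=cv2.resize(ims[n][v:v+h,u:u+w,::-1],None,fx=s,fy=s,interpolation=cv2.INTER_CUBIC)
        for k in range(0,w,10):cv2.line(c,(k*s,0),(k*s,6),(0,255,255),1)
        for k in range(0,h,10):cv2.line(c,(0,k*s),(6,k*s),(0,255,255),1)
        cv2.putText(c,f"{n} {u},{v}",(8,h*s-6),0,.4,(255,0,255),1);t.append(c)
    k=len(t)//2
    cv2.imwrite(out,np.vstack([np.hstack(t[:k]),np.hstack(t[k:])]))
E
python3 - <<'E'
from h import *
ims={n:np.load(n+"0.npz")["im"] for n in("top","side")}
crops(ims,[("top",166,197),("top",300,188),("top",243,152),("side",248,226),("side",257,130),("side",213,162)],52,48,5,"pics/c0.png")
for n,u,v,z in(("top",186,217,120),("side",268,243,120),("top",267,176,75),("side",238,183,75),("top",326,211,60)): print(n,onz(n,u,v,z))
E
```

```text
top [487.25794879 216.28940224 120.        ]
side [486.89729863 240.23798478 120.        ]
top [635.53323534 -67.48799549  75.        ]
side [633.68847645 -62.72353622  75.        ]
top [ 509.12159906 -280.52710776   60.        ]
```

View pics/c0.png

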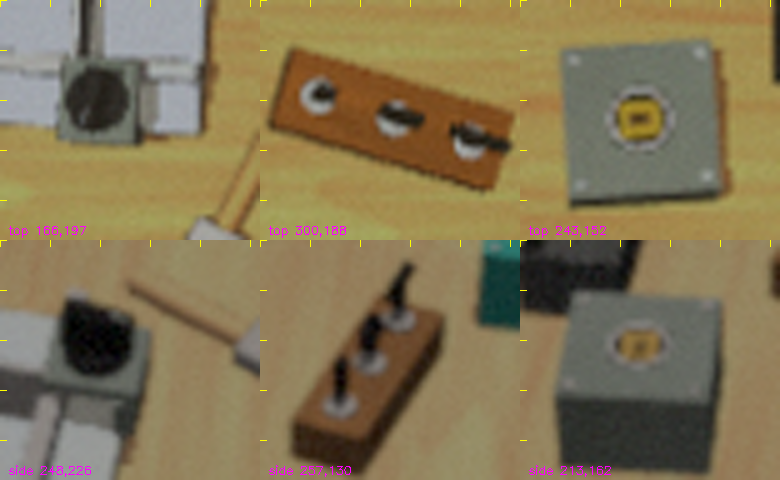

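The top crop shows the keys from left to right: narrow (311,207), round in the middle (about 8 px wide, 379→323.8,211), and tee (about 12 px). The knob's white tick is at its far end (+x) in the side view. Next come masks and depth.

```bash
cat >> h.py <<'E'
def cloud(n,d,u0,v0,u1,v1):
    p=cams.camera_params(n);R=np.array(p["R"]);t=np.array(p["t"])
    K=np.array([[p["fx"],0,p["cx"]],[0,p["fy"],p["cy"]],[0,0,1]])
    vv,uu=np.mgrid[v0:v1,u0:u1];dd=d[v0:v1,u0:u1].ravel()
    q=cv2.undistortPoints(np.stack([uu.ravel(),vv.ravel()],1)[:,None].astype(float),K,np.array([p["k1"],0,0,0.]))[:,0]
    X=np.c_[q,np.ones(len(q))]*dd[:,None]
    return (X-t)@R,uu.ravel(),vv.ravel()
E
python3 - <<'E'
from h import *
S={n:np.load(n+"0.npz") for n in("top","side")}
im=S["top"]["im"].astype(int);hsv=cv2.cvtColor(S["top"]["im"],cv2.COLOR_RGB2HSV)
def comp(m,z,name,n="top"):
    c=max(cv2.findContours(m.astype(np.uint8),cv2.RETR_EXTERNAL,cv2.CHAIN_APPROX_NONE)[0],key=cv2.contourArea)[:,0]
    W=np.array([onz(n,*p,z)[:2] for p in c]).astype(np.float32)
    print(name,cv2.minAreaRect(W)); return W
def box(m,u0,v0,u1,v1):
    k=np.zeros_like(m);k[v0:v1,u0:u1]=m[v0:v1,u0:u1];return k
# switchbox grey
g=box((hsv[...,1]<70)&(hsv[...,2]>70),245,155,290,198);comp(g,75,"box")
br=box((hsv[...,1]>150)&(hsv[...,0]<35)&(hsv[...,2]>110),258,166,276,186)
v,u=np.nonzero(br);print("brass",u.mean(),v.mean(),len(u),onz("top",u.mean(),v.mean(),75))
# stand
print("hsv wood/stand",hsv[222,312],hsv[213,312+5],hsv[214,333])
s=box((hsv[...,0]<14)&(hsv[...,1]>120)|(hsv[...,2]<110)&(hsv[...,1]<140)|((hsv[...,1]<60)&(hsv[...,2]>120)),298,192,356,232);comp(s,40,"stand")
for n,b in(("top",(300,192,354,230)),("side",(257,130,300,180))):
    P,u,v=cloud(n,S[n]["d"],*b)
    k=(P[:,2]>62)&(P[:,2]<100)
    print(n,"high pts",k.sum())
    for q in np.c_[P[k],u[k],v[k]].round(0).astype(int)[:45]:print(*q,end=" | ")
    print()
P,u,v=cloud("top",S["top"]["d"],174,205,200,230);k=P[:,2]>108
print("knob",k.sum(),P[k].mean(0));print(P[k].round(0).astype(int).tolist())
P,u,v=cloud("side",S["side"]["d"],250,230,285,262);k=(P[:,2]>112)&(P[:,2]<130)
print("knob side",k.sum(),P[k].mean(0),P[k].min(0),P[k].max(0))
# fence/bed edges: slicer mask
a=cv2.resize(S["top"]["im"][200:234,170:204,::-1],None,fx=12,fy=12,interpolation=cv2.INTER_CUBIC)
b=cv2.resize(S["side"]["im"][230:264,252:286,::-1],None,fx=12,fy=12,interpolation=cv2.INTER_CUBIC)
cv2.imwrite("pics/k.png",np.clip(np.hstack([a,b]).astype(float)*1.8,0,255).astype(np.uint8))
E
```

```text
box ((637.3755493164062, -66.08163452148438), (110.21178436279297, 108.3101577758789), 3.4139211177825928)
brass 266.48 175.22 50 [638.37226264 -65.63808772  75.        ]
hsv wood/stand [ 26 122 165] [ 15 194 117] [ 15 189 123]
stand ((492.576904296875, -347.3722839355469), (30.18293571472168, 40.637107849121094), 13.338685989379883)
top high pts 76
529 -222 93 311 205 | 529 -225 95 312 205 | 527 -221 72 310 206 | 526 -223 85 311 206 | 525 -226 92 312 206 | 525 -229 92 313 206 | 526 -233 90 314 206 | 523 -221 72 310 207 | 522 -223 88 311 207 | 522 -226 88 312 207 | 522 -230 85 313 207 | 522 -233 93 314 207 | 519 -228 77 312 208 | 519 -231 75 313 208 | 519 -271 76 324 208 | 515 -271 77 324 209 | 515 -273 88 325 209 | 515 -277 84 326 209 | 515 -280 84 327 209 | 514 -282 95 328 209 | 512 -267 75 323 210 | 511 -270 84 324 210 | 511 -273 88 325 210 | 511 -276 87 326 210 | 511 -279 91 327 210 | 511 -283 89 328 210 | 511 -287 90 329 210 | 511 -291 87 330 210 | 511 -294 90 331 210 | 509 -276 66 325 211 | 508 -277 84 326 211 | 507 -279 90 327 211 | 507 -282 94 328 211 | 507 -286 90 329 211 | 
[... 1777 characters left out ...]
 [491, 227, 118], [491, 224, 116], [491, 221, 112], [491, 218, 109], [487, 230, 119], [487, 227, 117], [487, 224, 118], [487, 220, 120], [484, 234, 121], [484, 230, 122], [484, 227, 117], [484, 223, 122], [484, 220, 116], [480, 234, 118], [480, 230, 120], [481, 228, 115], [480, 223, 120], [477, 233, 123], [477, 230, 124], [477, 227, 118], [477, 224, 116], [473, 233, 124], [473, 230, 121], [473, 227, 120], [473, 223, 118], [474, 221, 109], [470, 234, 119], [470, 231, 117], [470, 227, 115], [470, 224, 118], [423, -26, 1660], [423, -26, 1660], [423, -26, 1660]]
knob side 70 [489.30906214 230.10926287 119.3512402 ] [468.63233129 216.58501557 112.38265773] [511.30858058 240.62203184 127.16170214]
```

View pics/k.png

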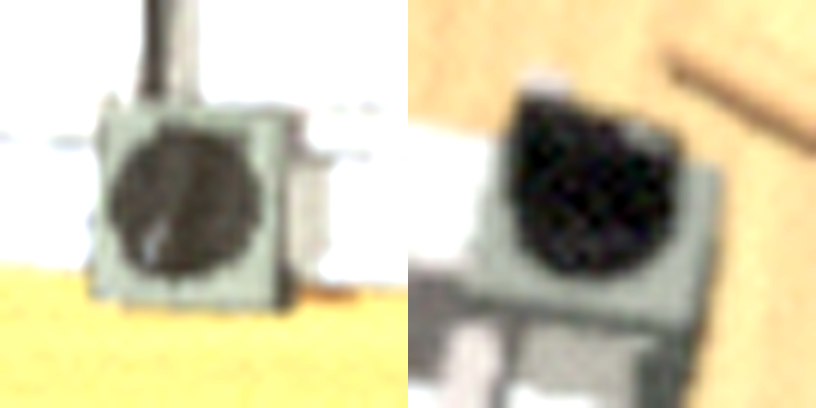

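```bash
cat >> h.py <<'E'
def go(x,y,z=None,jaw=None):
    s=r.sense();p=s["eef_pos"];yaw=s["tcp_rot"][2]
    d=np.array([x,y])-p[:2];ex=np.array([np.cos(yaw),np.sin(yaw)]);ey=np.array([np.sin(yaw),-np.cos(yaw)])
    j=yaw-np.pi/2
    print("t%.2f"%s["clock"],"pos",p.round(1),"jawdir %.3f"%((j+1.57)%np.pi-1.57),"q6 %.2f"%s["qpos"][5],"F",s["contact_force"].round(1),"Tz %.2f"%s["wrist_torque"][2],"open %.3f"%s["opening"])
    print("tool cm x %.2f y %.2f"%(d@ex/10,d@ey/10),"" if z is None else "z %.2f"%((p[2]-z)/10),"" if jaw is None else "roll %.3f"%(((j-jaw)+np.pi/2)%np.pi-np.pi/2))
E
python3 - <<'E'
from h import *
print(onz("top",185.4,216.9,88),onz("top",186.2,217.1,80))
print("side base",onz("side",252+593/12,230+190/12,92))
go(490,227,200,1.37)
S=np.load("top0.npz");s2=np.load("side0.npz")
c=cv2.resize(S["im"][164:188,255:279,::-1],None,fx=16,fy=16,interpolation=cv2.INTER_CUBIC)
c2=cv2.resize(S["im"][198:222,314:338,::-1],None,fx=16,fy=16,interpolation=cv2.INTER_CUBIC)
cv2.imwrite("pics/l.png",np.hstack([c,c2]))
E
```

```text
[488.95882707 223.4761373   88.        ] [488.57685873 221.86238215  80.        ]
side base [384.68433163 214.74968881  92.        ]
t0.10 pos [190.4 594.9 247.6] jawdir 1.261 q6 -0.00 F [-0.7  0.2 -0.5] Tz -0.02 open 0.996
tool cm x -39.75 y -25.90 z 4.76 roll -0.109
```

View pics/l.png

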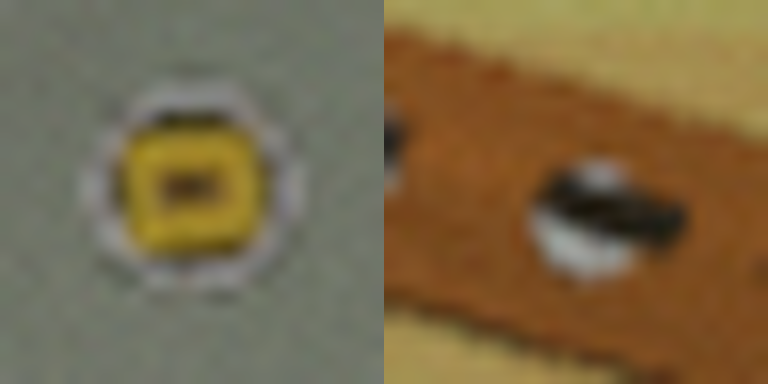

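The keyhole's slot is at top px (266.4,175.2), running along world y. The middle key's bow and flange confirm it's the round one. Moving to the knob.

Emit:
drive_tool:
  deltas:
    - [-3.3,-2.16,0,0]
    - [-3.3,-2.16,0,0]
    - [-3.3,-2.16,0,0]
    - [-3.3,-2.16,0,0]
    - [-3.3,-2.16,0,0]
    - [-3.3,-2.16,0,0]
    - [-3.3,-2.16,0,0]
    - [-3.3,-2.16,0,0]
    - [-3.3,-2.16,0,0]
    - [-3.3,-2.16,0,0]
    - [-3.3,-2.16,0,0]
    - [-3.3,-2.16,0,0]
  jaw: 0.3

```text
clock: 1.1
eef_pos: [489.4, 225.8, 248.2]
tcp_rot: [-3.141, -0.0, 2.832]
contact_force: [0.8, 1.1, 1.8]
opening: 0.698
```

```bash
python3 - <<'E'
from h import *
print("side base",onz("side",252+185/12,230+190/12,92))
go(489.5,224.5,108,1.37)
E
```

```text
side base [490.11903507 228.44907214  92.        ]
t1.10 pos [489.4 225.8 248.2] jawdir 1.261 q6 -0.83 F [0.8 1.1 1.8] Tz -0.02 open 0.698
tool cm x -0.05 y -0.12 z 14.02 roll -0.109
```

Emit:
drive_tool:
  deltas:
    - [0,0,2.5,-0.05]
    - [0,0,2.5,-0.06]
    - [0,0,2.5,0]
    - [0,0,2.5,0]
    - [0,0,2,0]
    - [0,0,1.0,0]
    - [0,0,0.6,0]
    - [0,0,0,0]
  jaw: 0.6
  force: 20

```text
clock: 1.77
eef_pos: [488.2, 227.5, 111.4]
tcp_rot: [-3.141, -0.001, 2.942]
contact_force: [-0.1, -0.3, 0.5]
opening: 0.398
```

```bash
python3 - <<'E'
from h import *
go(489.5,225.8,108,1.37)
I={}
for n in("top","side"): I[n]=cams.grab_frame(n)[0]
crops(I,[("top",162,193),("side",244,222)],48,48,8,"pics/k2.png")
a=cv2.imread("pics/k2.png");h=a.shape[0]//2;cv2.imwrite("pics/k2.png",np.hstack([a[:h],a[h:]]))
E
```

```text
t1.77 pos [488.2 227.5 111.4] jawdir 1.371 q6 -0.94 F [-0.1 -0.3  0.5] Tz 0.01 open 0.398
tool cm x -0.16 y -0.14 z 0.34 roll 0.001
```

View pics/k2.png

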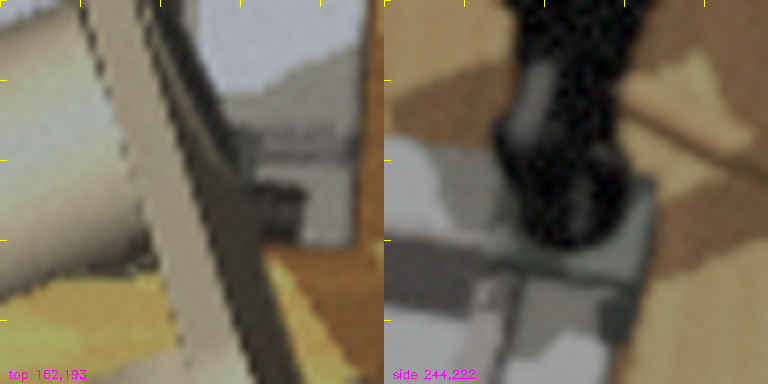

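The view is blocked by the arm, and there's no contact at 0.40 opening. I'll close gradually while watching the force.

Emit:
drive_tool:
  deltas:
    - [-0.15,-0.15,0.25,0]
    - [0,0,0,0]
    - [0,0,0,0]
  jaw: 0.7

```text
clock: 2.12
eef_pos: [490.3, 226.0, 110.5]
tcp_rot: [3.141, 0.001, 2.942]
contact_force: [-0.4, 0.1, 0.3]
opening: 0.299
```

Emit:
drive_tool:
  deltas:
    - [0,0,0,0]
    - [0,0,0,0]
  jaw: 0.75

```text
clock: 2.28
eef_pos: [490.0, 226.0, 110.2]
tcp_rot: [3.141, 0.001, 2.942]
contact_force: [0.4, 0.9, -0.5]
opening: 0.25
```

Emit:
drive_tool:
  deltas:
    - [0,0,0,0]
    - [0,0,0,0]
  jaw: 0.78

```text
clock: 2.45
eef_pos: [489.9, 226.0, 109.9]
tcp_rot: [3.141, 0.0, 2.942]
contact_force: [-0.9, 0.6, 1.3]
opening: 0.22
```

Emit:
drive_tool:
  deltas:
    - [0,0,0,0]
    - [0,0,0,0]
  jaw: 0.8

```text
clock: 2.62
eef_pos: [490.1, 226.5, 110.0]
tcp_rot: [3.14, 0.0, 2.942]
contact_force: [0.0, 4.7, 0.5]
opening: 0.202
```

Emit:
drive_tool:
  deltas:
    - [0,0,0,0]
    - [0,0,0,0]
  jaw: 0.81

```text
clock: 2.78
eef_pos: [490.2, 226.7, 110.0]
tcp_rot: [3.14, 0.001, 2.941]
contact_force: [-0.8, 6.0, 0.2]
opening: 0.184
```

Emit:
drive_tool:
  deltas:
    - [0,0,0,0]
    - [0,0,0,0]
  jaw: 0.82

```text
clock: 2.95
eef_pos: [490.3, 226.9, 110.1]
tcp_rot: [3.14, 0.001, 2.941]
contact_force: [-0.1, 7.9, 0.6]
opening: 0.183
```

```bash
python3 - <<'E'
from h import *
go(490,226,108,1.37)
E
```

```text
t2.95 pos [490.3 226.9 110.1] jawdir 1.371 q6 -0.94 F [-0.1  7.9  0.6] Tz -0.03 open 0.183
tool cm x 0.01 y -0.09 z 0.21 roll 0.001
```

Emit:
drive_tool:
  deltas:
    - [0,0.12,0,0]
    - [0,0,0,0]
  jaw: 0.8

```text
clock: 3.12
eef_pos: [489.9, 226.9, 109.7]
tcp_rot: [-3.141, -0.0, 2.942]
contact_force: [0.7, 0.1, 0.3]
opening: 0.2
```

Emit:
drive_tool:
  deltas:
    - [0,0.08,0,0]
    - [0,0,0,0]
  jaw: 0.81

```text
clock: 3.28
eef_pos: [490.1, 227.7, 109.6]
tcp_rot: [-3.141, -0.0, 2.942]
contact_force: [0.1, 0.7, 0.1]
opening: 0.189
```

Emit:
drive_tool:
  deltas:
    - [0,0.0,0,0]
    - [0,0,0,0]
  jaw: 0.825

```text
clock: 3.45
eef_pos: [490.2, 227.7, 109.7]
tcp_rot: [-3.141, -0.0, 2.942]
contact_force: [-0.8, -0.0, 0.2]
opening: 0.173
```

Centred, with no force. Now close fully.

Emit:
drive_tool:
  deltas:
    - [0,0,0,0]
    - [0,0,0,0]
    - [0,0,0,0]
  jaw: 0.85
  force: 30

```text
clock: 3.7
eef_pos: [490.2, 227.8, 109.8]
tcp_rot: [-3.141, -0.0, 2.942]
contact_force: [-0.5, -0.4, 1.0]
opening: 0.157
```

```bash
python3 - <<'E'
from h import *
go(490,227.7,108,1.37)
E
```

```text
t3.70 pos [490.2 227.8 109.8] jawdir 1.371 q6 -0.94 F [-0.5 -0.4  1. ] Tz -0.10 open 0.157
tool cm x 0.02 y -0.01 z 0.18 roll 0.001
```

Emit:
drive_tool:
  deltas:
    - [0,0,0,0.1]
    - [0,0,0,0.1]
    - [0,0,0,0.1]
    - [0,0,0,0.1]
    - [0,0,0,0]
  jaw: 0.9

```text
clock: 4.12
eef_pos: [490.3, 227.9, 109.8]
tcp_rot: [3.141, -0.0, 2.537]
contact_force: [-0.0, 0.7, -0.2]
opening: 0.158
```

```bash
python3 - <<'E'
from h import *
go(490.2,227.7,108,1.37)
E
```

```text
t4.12 pos [490.3 227.9 109.8] jawdir 0.967 q6 -0.53 F [-0.   0.7 -0.2] Tz -0.07 open 0.158
tool cm x -0.01 y -0.02 z 0.18 roll -0.403
```

Emit:
drive_tool:
  deltas:
    - [0,0,0,0.1]
    - [0,0,0,0.1]
    - [0,0,0,0.1]
    - [0,0,0,0.1]
    - [0,0,0,0.1]
    - [0,0,0,0.1]
    - [0,0,0,0]

```text
clock: 4.7
eef_pos: [490.5, 228.1, 109.8]
tcp_rot: [3.141, -0.0, 1.941]
contact_force: [1.5, 1.7, -0.3]
opening: 0.158
```

```bash
python3 - <<'E'
from h import *
go(490.2,227.7,108,1.37)
E
```

```text
t4.70 pos [490.5 228.1 109.8] jawdir 0.370 q6 0.06 F [ 1.5  1.7 -0.3] Tz -0.08 open 0.158
tool cm x -0.02 y -0.04 z 0.18 roll -1.000
```

Emit:
drive_tool:
  deltas:
    - [0,0,0,0.08]
    - [0,0,0,0.08]
    - [0,0,0,0.08]
    - [0,0,0,0]

```text
clock: 5.03
eef_pos: [490.5, 228.1, 109.8]
tcp_rot: [3.141, -0.0, 1.704]
contact_force: [1.6, 2.0, -1.2]
opening: 0.157
```

```bash
python3 - <<'E'
from h import *
go(490.2,227.7,108,1.37)
E
```

```text
t5.03 pos [490.5 228.1 109.8] jawdir 0.133 q6 0.30 F [ 1.6  2.  -1.2] Tz -0.14 open 0.157
tool cm x -0.03 y -0.04 z 0.18 roll -1.237
```

Emit:
drive_tool:
  deltas:
    - [0,0,0,0.05]
    - [0,0,0,0.05]
    - [0,0,0,0]

```text
clock: 5.28
eef_pos: [490.6, 227.8, 109.9]
tcp_rot: [3.141, 0.0, 1.608]
contact_force: [1.1, -0.1, -0.3]
opening: 0.16
```

```bash
python3 - <<'E'
from h import *
go(490.2,227.7,108,1.37)
E
```

```text
t5.28 pos [490.6 227.8 109.9] jawdir 0.037 q6 0.40 F [ 1.1 -0.1 -0.3] Tz 1.16 open 0.160
tool cm x -0.01 y -0.04 z 0.19 roll -1.333
```

Emit:
drive_tool:
  deltas:
    - [0,0,0,0.05]
    - [0,0,0,0.05]
    - [0,0,0,0]

```text
clock: 5.53
eef_pos: [490.7, 227.4, 110.0]
tcp_rot: [3.14, 0.001, 1.509]
contact_force: [2.5, -3.6, 4.4]
opening: 0.157
```

```bash
python3 - <<'E'
from h import *
go(490.2,227.7,108,1.37)
E
```

```text
t5.53 pos [490.7 227.4 110. ] jawdir -0.062 q6 0.50 F [ 2.5 -3.6  4.4] Tz 1.76 open 0.157
tool cm x 0.02 y -0.05 z 0.20 roll -1.432
```

The stop is reached: torque jumped to 1.8 N m at about 1.43 rad of turn. Releasing and rising.

Emit:
drive_tool:
  deltas:
    - [0,0,0,0]
    - [0,0,0,0]
    - [0,0,0,0]
    - [0,0,-1.5,0]
    - [0,0,-3.5,0]
    - [0,0,-3.5,0]
    - [0,0,-3.5,0]
    - [0,0,0,0]
  jaw: 0.5

```text
clock: 6.2
eef_pos: [493.1, 229.4, 236.3]
tcp_rot: [3.134, -0.005, 1.503]
contact_force: [1.8, 1.0, 1.0]
opening: 0.504
```

```bash
python3 - <<'E'
from h import *
go(509.5,-280,200,-0.285)
E
```

```text
t6.20 pos [493.1 229.4 236.3] jawdir -0.068 q6 0.50 F [1.8 1.  1. ] Tz 0.02 open 0.504
tool cm x -50.71 y 5.10 z 3.63 roll 0.217
```

Emit:
drive_tool:
  deltas:
    - [-4,0.4,0,0]
    - [-4,0.4,0,0]
    - [-4,0.4,0,0]
    - [-4,0.4,0,0]
    - [-4,0.4,0,0]
    - [-4,0.4,0,0]
    - [-4,0.4,0,0]
    - [-4,0.4,0,0]
    - [-4,0.4,0,0]
    - [-4,0.4,0,0]
    - [-4,0.4,0,0]
    - [0,0,0,0]

```text
clock: 7.2
eef_pos: [504.0, -220.1, 229.7]
tcp_rot: [3.14, 0.002, 1.499]
contact_force: [0.1, 0.0, 0.0]
opening: 0.5
```

```bash
python3 - <<'E'
from h import *
I={}
for n in("top","side"): I[n],d=cams.grab_frame(n);np.savez(n+"1.npz",im=I[n],d=d)
crops(I,[("top",166,197),("top",296,185),("side",248,222),("side",257,130)],52,48,6,"pics/k3.png")
go(509.5,-280,200,-0.285)
P,u,v=cloud("top",np.load("top1.npz")["d"],174,205,200,230);k=(P[:,2]>110)&(P[:,2]<130)
Q=P[k][:,:2].astype(np.float32);print(k.sum(),cv2.minAreaRect(Q),Q.mean(0))
P,u,v=cloud("side",np.load("side1.npz")["d"],250,230,285,262);k=(P[:,2]>112)&(P[:,2]<130)
print("side",P[k].mean(0),P[k].min(0),P[k].max(0))
d0=np.load("top0.npz")["im"].astype(int);print("carriage shift check diff");
for a,b in((186,217),): pass
g0=cv2.cvtColor(np.load("top0.npz")["im"],cv2.COLOR_RGB2GRAY).astype(np.float32)[196:232,172:208];g1=cv2.cvtColor(I["top"],cv2.COLOR_RGB2GRAY).astype(np.float32)[196:232,172:208]
print(cv2.phaseCorrelate(g0,g1,cv2.createHanningWindow((36,36),cv2.CV_32F)))
E
```

```text
t7.30 pos [ 503.3 -215.3  229.3] jawdir -0.072 q6 -0.34 F [ 0.2  0.7 -0.2] Tz 0.05 open 0.500
tool cm x -6.41 y 1.08 z 2.93 roll 0.213
56 ((491.43621826171875, 225.24777221679688), (13.50991153717041, 46.74433135986328), 7.921877861022949) [491.2558  224.80202]
side [489.67190818 231.35748983 120.53518139] [482.30332956 209.99139586 112.96433601] [496.95158424 252.2587786  127.94945704]
carriage shift check diff
((-0.029909217539028532, -0.07093284930163435), 0.9330221096306671)
```

View pics/k3.png

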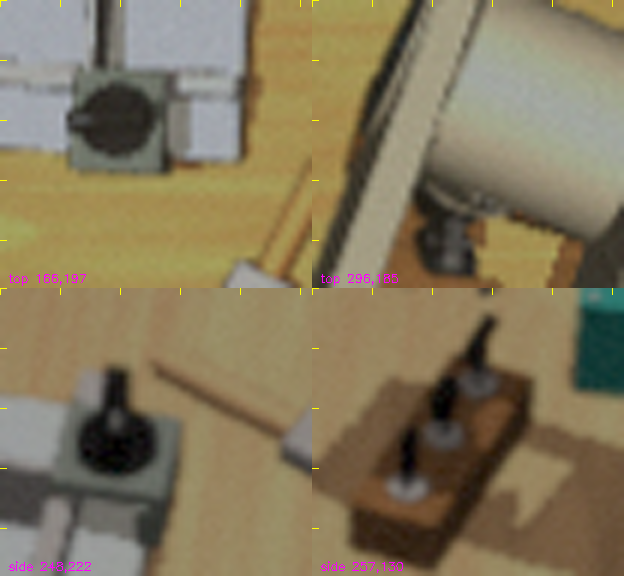

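The knob's tick has gone to the left (+y), with the bar along y: it turned about 1.25 rad from its start, and the carriage shift is <0.1 px. Now for the round key's position.

```bash
python3 - <<'E'
from h import *
S={n:np.load(n+"0.npz") for n in("top","side")}
P,u,v=cloud("top",S["top"]["d"],174,205,200,230);k=(P[:,2]>110)&(P[:,2]<130)
print("knob0",cv2.minAreaRect(P[k][:,:2].astype(np.float32)))
for nm,uv,sv in(("mid",(326.6,211.3),(279.2,154.5)),):
    print(onz("top",*uv,43),onz("side",*sv,43))
for n,b in(("top",(300,192,354,230)),("side",(257,130,300,180))):
    P,u,v=cloud(n,S[n]["d"],*b);k=(P[:,2]>60)&(P[:,2]<93)
    Q=P[k]; 
    for lo,hi,t in((-245,-205,"nar"),(-310,-255,"round"),(-370,-310,"tee")):
        q=Q[(Q[:,1]>lo)&(Q[:,1]<hi)]
        c=q.mean(0);w=q[:,:2]-c[:2];e=np.linalg.svd(w,full_matrices=False)[2][0]
        print(n,t,len(q),c.round(1),"ext",np.ptp(w@e).round(1),"ang",np.arctan2(*(e*np.sign(e[1]))[::-1]).round(3))
# stand outline by brown mask top, and sticking to flanges
hsv=cv2.cvtColor(S["top"]["im"],cv2.COLOR_RGB2HSV)
m=((hsv[...,0]<19)&(hsv[...,1]>165)&(hsv[...,2]<150)).astype(np.uint8);k=np.zeros_like(m);k[192:232,298:356]=m[192:232,298:356]
c=np.vstack(cv2.findContours(k,cv2.RETR_EXTERNAL,cv2.CHAIN_APPROX_NONE)[0])[:,0]
print("stand",cv2.minAreaRect(np.array([onz("top",*p,40)[:2] for p in c],np.float32)))
E
```

```text
knob0 ((490.8775329589844, 225.4604949951172), (12.807977676391602, 44.55174255371094), 77.48460388183594)
[ 508.92706736 -285.42186461   43.        ] [ 507.67236541 -279.65196964   43.        ]
top nar 14 [ 523.5 -226.6   83. ] ext 12.7 ang 1.173
top round 25 [ 510.1 -282.2   83.2] ext 32.2 ang 1.287
top tee 31 [ 492.8 -338.8   85.9] ext 45.5 ang 1.285
side nar 23 [ 525.7 -221.7   76.3] ext 23.6 ang 1.532
side round 32 [ 508.7 -276.5   75.7] ext 34.8 ang 1.164
side tee 32 [ 491.9 -331.2   80. ] ext 44.2 ang 1.209
stand ((508.1049499511719, -283.5632019042969), (171.30677795410156, 60.91587448120117), 73.18339538574219)
```

```bash
python3 - <<'E'
from h import *
go(509,-281.5,150,-0.29)
E
```

```text
t7.30 pos [ 503.3 -215.3  229.3] jawdir -0.072 q6 -0.34 F [ 0.2  0.7 -0.2] Tz 0.05 open 0.500
tool cm x -6.56 y 1.04 z 7.93 roll 0.218
```

Emit:
drive_tool:
  deltas:
    - [-2.2,0.36,0,0]
    - [-2.2,0.36,1.5,0]
    - [-2.0,0.36,2.0,0]
    - [0,0,2.5,0.11]
    - [0,0,2.0,0.11]
    - [0,0,0,0]
    - [0,0,0,0]

```text
clock: 7.88
eef_pos: [509.6, -277.0, 149.0]
tcp_rot: [-3.139, -0.001, 1.287]
contact_force: [0.1, -1.0, -0.0]
opening: 0.501
```

```bash
python3 - <<'E'
from h import *
go(509,-281.5,70,-0.29)
E
```

```text
t7.88 pos [ 509.6 -277.   149. ] jawdir -0.284 q6 -0.22 F [ 0.1 -1.  -0. ] Tz 0.04 open 0.501
tool cm x -0.45 y 0.07 z 7.90 roll 0.006
```

Emit:
drive_tool:
  deltas:
    - [-0.4,0.05,2.5,0]
    - [0,0,2.5,0]
    - [0,0,1.8,0]
    - [0,0,1.0,0]
    - [0,0,0,0]
    - [0,0,0,0]

```text
clock: 8.38
eef_pos: [510.2, -282.5, 72.8]
tcp_rot: [3.141, 0.0, 1.284]
contact_force: [0.5, 0.4, 0.2]
opening: 0.501
```

Emit:
drive_tool:
  deltas:
    - [0,0,0,0]
    - [0,0,0,0]
    - [0,0,0,0]
  jaw: 0.8
  force: 20

```text
clock: 8.63
eef_pos: [510.2, -283.0, 73.0]
tcp_rot: [3.14, 0.0, 1.282]
contact_force: [0.5, 1.0, 0.6]
opening: 0.197
```

Emit:
drive_tool:
  deltas:
    - [0,0,0,0]
    - [0,0,0,0]
  jaw: 0.85

```text
clock: 8.8
eef_pos: [509.7, -282.8, 72.3]
tcp_rot: [3.141, 0.0, 1.282]
contact_force: [-0.2, 0.0, -0.3]
opening: 0.15
```

```bash
python3 - <<'E'
from h import *
go(509,-281.5,70,-0.29)
E
```

```text
t8.80 pos [ 509.7 -282.8   72.3] jawdir -0.289 q6 -0.22 F [-0.2  0.  -0.3] Tz -0.02 open 0.150
tool cm x 0.11 y -0.11 z 0.23 roll 0.001
```

Emit:
drive_tool:
  deltas:
    - [0.1,0,0.2,0]
    - [0,0,0,0]
  jaw: 0.87

```text
clock: 8.97
eef_pos: [509.6, -281.6, 69.6]
tcp_rot: [-3.141, -0.0, 1.282]
contact_force: [-0.6, -0.1, -0.4]
opening: 0.129
```

Emit:
drive_tool:
  deltas:
    - [0,0,0,0]
    - [0,0,0,0]
  jaw: 0.89

```text
clock: 9.13
eef_pos: [509.7, -281.7, 69.7]
tcp_rot: [-3.141, -0.0, 1.282]
contact_force: [0.0, 0.6, -0.6]
opening: 0.11
```

```bash
python3 - <<'E'
from h import *
go(509,-281.5,70,-0.29)
E
```

```text
t9.13 pos [ 509.7 -281.7   69.7] jawdir -0.289 q6 -0.22 F [ 0.   0.6 -0.6] Tz -0.04 open 0.110
tool cm x 0.00 y -0.07 z -0.03 roll 0.001
```

Emit:
drive_tool:
  deltas:
    - [0,0,0,0]
    - [0,0,0,0]
    - [0,0,0,0]
  jaw: 1.0
  force: 70

```text
clock: 9.38
eef_pos: [509.9, -281.8, 69.8]
tcp_rot: [3.141, 0.0, 1.282]
contact_force: [0.7, 0.0, 1.1]
opening: 0.093
```

Emit:
drive_tool:
  deltas:
    - [0,0,-1.0,0]
    - [0,0,-1.5,0]
    - [0,0,-2,0]
    - [0,0,-2.5,0]
    - [0,0,-2.5,0]
    - [0,0,-1.5,0]
    - [0,0,0,0]

```text
clock: 9.97
eef_pos: [511.5, -282.7, 184.0]
tcp_rot: [3.136, 0.001, 1.282]
contact_force: [-0.2, 0.3, -0.2]
opening: 0.091
```

```bash
python3 - <<'E'
from h import *
go(638,-64,180,0.05)
E
```

```text
t9.97 pos [ 511.5 -282.7  184. ] jawdir -0.289 q6 -0.22 F [-0.2  0.3 -0.2] Tz -0.01 open 0.091
tool cm x 24.57 y 5.89 z 0.40 roll -0.339
```

Emit:
drive_tool:
  deltas:
    - [3.07,0.74,0,0]
    - [3.07,0.74,0,0]
    - [3.07,0.74,0,0]
    - [3.07,0.74,0,0]
    - [3.07,0.74,0,0]
    - [3.07,0.74,0,0]
    - [3.07,0.73,0,0]
    - [3.07,0.73,0,0]
    - [0,0,0,-0.11]
    - [0,0,0,-0.11]
    - [0,0,0,-0.12]
    - [0,0,0,0]

```text
clock: 10.97
eef_pos: [635.8, -62.7, 178.8]
tcp_rot: [-3.14, -0.0, 1.628]
contact_force: [-0.3, -0.6, -0.2]
opening: 0.091
```

Emit:
drive_tool:
  deltas:
    - [0,0,1.5,0]
    - [0,0,1.0,0]
    - [0,0,0,0]
    - [0,0,0,0]

```text
clock: 11.3
eef_pos: [635.5, -63.2, 153.8]
tcp_rot: [-3.139, -0.0, 1.62]
contact_force: [-1.1, 0.2, -0.3]
opening: 0.093
```

```bash
python3 - <<'E'
from h import *
go(638,-64,180,0.05)
I={}
for n in("top","side"): I[n],d=cams.grab_frame(n);np.savez(n+"2.npz",im=I[n],d=d)
crops(I,[("top",240,150),("side",212,148)],52,52,8,"pics/k4.png")
a=cv2.imread("pics/k4.png");h=a.shape[0]//2;a=np.hstack([a[:h],a[h:]]);cv2.imwrite("pics/k4.png",a[:, :800])
# full-box side edges (initial image): keyhole brass in side
s=np.load("side0.npz")["im"];hsv=cv2.cvtColor(s,cv2.COLOR_RGB2HSV)
m=(hsv[...,1]>100)&(hsv[...,0]<30);k=np.zeros_like(m);k[176:192,230:248]=m[176:192,230:248]
v,u=np.nonzero(k);print("brass side",len(u),u.mean(),v.mean(),onz("side",u.mean(),v.mean(),75))
E
```

```text
t11.30 pos [635.5 -63.2 153.8] jawdir 0.049 q6 -0.15 F [-1.1  0.2 -0.3] Tz -0.02 open 0.093
tool cm x -0.09 y 0.25 z -2.62 roll -0.001
brass side 41 236.41463414634146 182.34146341463415 [639.95184264 -65.43595309  75.        ]
```

View pics/k4.png

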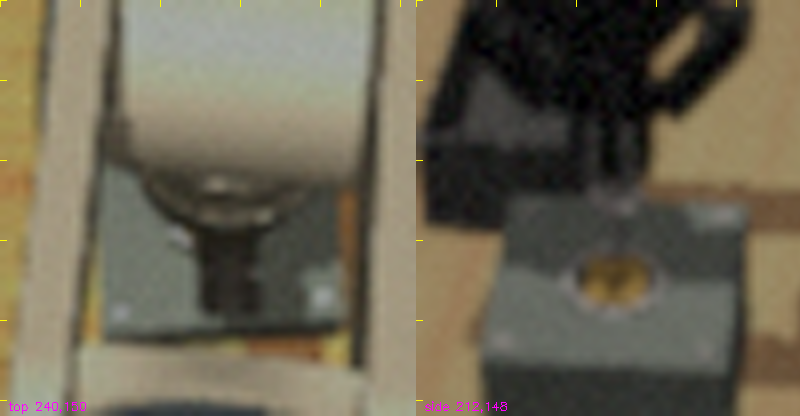

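The side view shows the rim's centre at (236.3,182.5), and the held key's flange at (236.2,172.9). I'll compare these with the projections of the known TCP.

```bash
python3 - <<'E'
from h import *
p=r.sense()["eef_pos"]
for dz in(2-30,2-32,2-66): print(dz,proj("side",p+[0,0,dz]),proj("top",p+[0,0,dz]))
print("rim side",onz("side",236.3,182.5,77),"top",onz("top",266.4,175.2,77))
print(two((266.4,175.2),(236.3,182.5)))
I=np.load("side2.npz")["im"]
c=cv2.resize(I[162:194,218:256,::-1],None,fx=20,fy=18,interpolation=cv2.INTER_CUBIC);cv2.imwrite("pics/k5.png",np.clip(c*1.4,0,255).astype(np.uint8))
E
```

```text
-28 [236.70009826 172.03292637] [266.16493762 173.76029925]
-30 [236.72264396 172.45627979] [266.1515941  173.83962686]
-64 [237.10118498 179.55493977] [265.92986418 175.15774404]
rim side [639.76978069 -62.43556796  77.        ] top [638.17388193 -65.30119144  77.        ]
(array([639.46204614, -65.29559346,  74.25191991]), [np.float64(0.9089559580002233), np.float64(0.9089559580001386)])
```

View pics/k5.png

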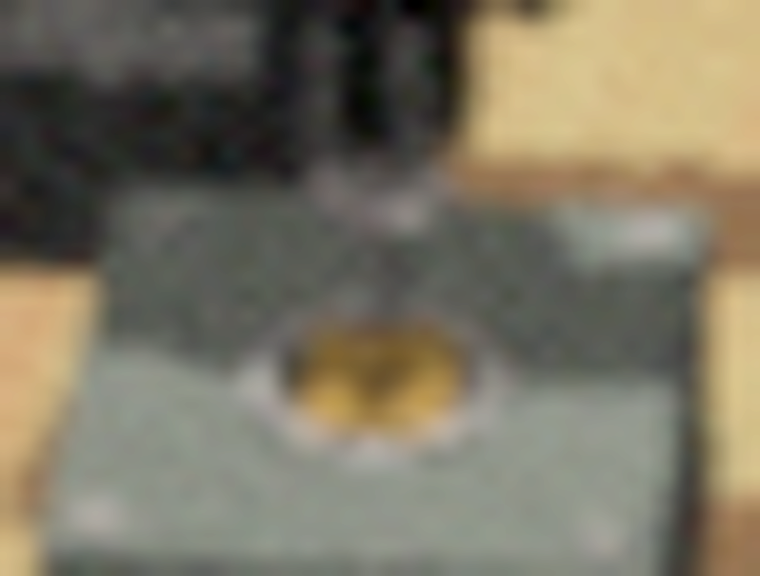

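Emit:
drive_tool:
  deltas:
    - [-0.13,0.3,0.5,0]
    - [0,0,0.5,0]
    - [0,0,0.3,0]
    - [0,0,0,0]
    - [0,0,0,0]

```text
clock: 11.82
eef_pos: [639.2, -64.3, 141.4]
tcp_rot: [-3.141, -0.0, 1.622]
contact_force: [-0.1, -0.6, -0.0]
opening: 0.097
```

Emit:
drive_tool:
  deltas:
    - [0,0,0.2,0]
    - [0,0,0.2,0]
    - [0,0,0.1,0]
    - [0,0,0,0]

```text
clock: 12.15
eef_pos: [639.2, -64.3, 136.5]
tcp_rot: [-3.141, -0.0, 1.622]
contact_force: [-0.1, -0.6, -0.3]
opening: 0.094
```

Emit:
drive_tool:
  deltas:
    - [0,0,0.15,0]
    - [0,0,0.15,0]
    - [0,0,0,0]

```text
clock: 12.4
eef_pos: [639.3, -64.3, 133.5]
tcp_rot: [-3.141, -0.0, 1.622]
contact_force: [-0.5, 0.1, -0.5]
opening: 0.094
```

Emit:
drive_tool:
  deltas:
    - [0,0,0.15,0]
    - [0,0,0.15,0]
    - [0,0,0,0]

```text
clock: 12.65
eef_pos: [639.4, -64.1, 130.6]
tcp_rot: [3.142, -0.0, 1.622]
contact_force: [0.3, 1.7, -1.0]
opening: 0.089
```

Emit:
drive_tool:
  deltas:
    - [0,0,0.15,0]
    - [0,0,0.15,0.03]
    - [0,0,0.15,-0.03]
    - [0,0,0.15,0]
    - [0,0,0,0]

```text
clock: 13.07
eef_pos: [639.4, -63.9, 124.5]
tcp_rot: [-3.142, -0.001, 1.621]
contact_force: [0.4, 3.2, -0.7]
opening: 0.096
```

Emit:
drive_tool:
  deltas:
    - [0,0,0.15,0.04]
    - [0,0,0.15,-0.04]
    - [0,0,0.15,-0.04]
    - [0,0,0.15,0.04]
    - [0,0,0,0]

```text
clock: 13.48
eef_pos: [639.5, -63.9, 118.9]
tcp_rot: [3.141, -0.001, 1.619]
contact_force: [-0.6, 4.4, 1.4]
opening: 0.093
```

```bash
python3 - <<'E'
from h import *
go(639.3,-64.3,104.8,0.05)
E
```

```text
t13.48 pos [639.5 -63.9 118.9] jawdir 0.049 q6 -0.15 F [-0.6  4.4  1.4] Tz 0.01 open 0.093
tool cm x -0.04 y -0.02 z 1.41 roll -0.001
```

Emit:
drive_tool:
  deltas:
    - [0.05,0,0.15,0.04]
    - [0,0,0.15,-0.04]
    - [0,0,0.15,-0.04]
    - [0,0,0.15,0.04]
    - [0,0,0,0]

```text
clock: 13.9
eef_pos: [639.4, -63.7, 113.0]
tcp_rot: [3.141, -0.0, 1.62]
contact_force: [-0.9, 2.7, 1.4]
opening: 0.092
```

Emit:
drive_tool:
  deltas:
    - [0,0,0.15,0.04]
    - [0,0,0.15,-0.04]
    - [0,0,0.1,-0.04]
    - [0,0,0.1,0.04]
    - [0,0,0,0]

```text
clock: 14.32
eef_pos: [639.4, -63.7, 107.8]
tcp_rot: [3.142, -0.0, 1.621]
contact_force: [0.4, 3.3, 1.7]
opening: 0.09
```

```bash
python3 - <<'E'
from h import *
go(639.3,-64.3,104.8,0.05)
E
```

```text
t14.32 pos [639.4 -63.7 107.8] jawdir 0.050 q6 -0.15 F [0.4 3.3 1.7] Tz 0.04 open 0.090
tool cm x -0.06 y -0.01 z 0.30 roll 0.000
```

Emit:
drive_tool:
  deltas:
    - [0.03,0,0.1,0.04]
    - [0,0,0.1,-0.04]
    - [0,0,0.1,-0.04]
    - [0,0,0.05,0.04]
    - [0,0,0,0]

```text
clock: 14.73
eef_pos: [639.4, -63.6, 104.8]
tcp_rot: [3.142, 0.0, 1.621]
contact_force: [-2.0, 2.0, 6.5]
opening: 0.096
```

```bash
python3 - <<'E'
from h import *
go(639.3,-64.3,104.8,0.05)
E
```

```text
t14.73 pos [639.4 -63.6 104.8] jawdir 0.051 q6 -0.15 F [-2.   2.   6.5] Tz -0.00 open 0.096
tool cm x -0.07 y -0.01 z -0.00 roll 0.001
```

Emit:
drive_tool:
  deltas:
    - [0,0,0.05,0.03]
    - [0,0,0.05,-0.03]
    - [0,0,0,0]

```text
clock: 14.98
eef_pos: [639.5, -63.6, 104.7]
tcp_rot: [3.141, 0.0, 1.625]
contact_force: [-5.8, 2.7, 14.6]
opening: 0.091
```

Emit:
drive_tool:
  deltas:
    - [0,0,0.05,0.03]
    - [0,0,0.05,-0.03]
    - [0,0,0,0]

```text
clock: 15.23
eef_pos: [639.6, -63.7, 104.6]
tcp_rot: [3.141, 0.0, 1.625]
contact_force: [-7.9, 3.8, 23.1]
opening: 0.095
```

The key is seated: there's a hard stop at z=104.6, as predicted. I'll ease the push a little and turn.

Emit:
drive_tool:
  deltas:
    - [0,-0.04,-0.1,0]
    - [0,0,0,0.1]
    - [0,0,0,0.1]
    - [0,0,0,0.1]
    - [0,0,0,0.1]
    - [0,0,0,0.1]
    - [0,0,0,0.1]
    - [0,0,0,0]

```text
clock: 15.9
eef_pos: [639.6, -64.0, 104.7]
tcp_rot: [3.14, -0.0, 1.017]
contact_force: [-3.2, 1.0, 13.0]
opening: 0.092
```

```bash
python3 - <<'E'
from h import *
go(639.3,-63.8,104.6,0.05)
E
```

```text
t15.90 pos [639.6 -64.  104.7] jawdir -0.554 q6 0.45 F [-3.2  1.  13. ] Tz -0.01 open 0.092
tool cm x 0.01 y -0.04 z 0.01 roll -0.604
```

Emit:
drive_tool:
  deltas:
    - [0,0,0,0.1]
    - [0,0,0,0.1]
    - [0,0,0,0.1]
    - [0,0,0,0.1]
    - [0,0,0,0.1]
    - [0,0,0,0.1]
    - [0,0,0,0]

```text
clock: 16.48
eef_pos: [639.4, -64.3, 104.7]
tcp_rot: [3.14, -0.001, 0.417]
contact_force: [-3.5, -0.3, 13.1]
opening: 0.093
```

```bash
python3 - <<'E'
from h import *
go(639.3,-63.8,104.6,0.05)
E
```

```text
t16.48 pos [639.4 -64.3 104.7] jawdir -1.153 q6 1.05 F [-3.5 -0.3 13.1] Tz 0.06 open 0.093
tool cm x 0.01 y -0.05 z 0.01 roll -1.203
```

Emit:
drive_tool:
  deltas:
    - [0,0,0,0.1]
    - [0,0,0,0.1]
    - [0,0,0,0.1]
    - [0,0,0,0.1]
    - [0,0,0,0]

```text
clock: 16.9
eef_pos: [639.5, -64.0, 104.7]
tcp_rot: [3.141, -0.001, 0.017]
contact_force: [-3.6, 1.4, 13.8]
opening: 0.095
```

```bash
python3 - <<'E'
from h import *
go(639.3,-63.8,104.6,0.05)
E
```

```text
t16.90 pos [639.5 -64.  104.7] jawdir -1.554 q6 1.45 F [-3.6  1.4 13.8] Tz 0.09 open 0.095
tool cm x -0.01 y -0.02 z 0.01 roll 1.538
```

Emit:
drive_tool:
  deltas:
    - [0,0,0,0.05]
    - [0,0,0,0.05]
    - [0,0,0,0.05]
    - [0,0,0,0]

```text
clock: 17.23
eef_pos: [639.4, -64.0, 104.7]
tcp_rot: [3.141, -0.001, -0.13]
contact_force: [-3.6, 1.2, 13.4]
opening: 0.09
```

```bash
python3 - <<'E'
from h import *
go(639.3,-63.8,104.6,0.05)
E
```

```text
t17.23 pos [639.4 -64.  104.7] jawdir 1.441 q6 1.60 F [-3.6  1.2 13.4] Tz 0.10 open 0.090
tool cm x -0.01 y -0.02 z 0.01 roll 1.391
```

Emit:
drive_tool:
  deltas:
    - [0,0,0,0.04]
    - [0,0,0,0.04]
    - [0,0,0,0]

```text
clock: 17.48
eef_pos: [639.5, -64.0, 104.7]
tcp_rot: [3.141, -0.001, -0.208]
contact_force: [-4.0, 1.6, 12.9]
opening: 0.093
```

```bash
python3 - <<'E'
from h import *
go(639.3,-63.8,104.6,0.05)
E
```

```text
t17.48 pos [639.5 -64.  104.7] jawdir 1.362 q6 1.68 F [-4.   1.6 12.9] Tz 0.30 open 0.093
tool cm x -0.02 y -0.02 z 0.01 roll 1.312
```

Emit:
drive_tool:
  deltas:
    - [0,0,0,0.03]
    - [0,0,0,0.03]
    - [0,0,0,0]

```text
clock: 17.73
eef_pos: [639.7, -64.1, 104.7]
tcp_rot: [3.141, -0.002, -0.267]
contact_force: [-2.8, 0.3, 12.1]
opening: 0.095
```

```bash
python3 - <<'E'
from h import *
go(639.3,-63.8,104.6,0.05)
E
```

```text
t17.73 pos [639.7 -64.1 104.7] jawdir 1.303 q6 1.74 F [-2.8  0.3 12.1] Tz 0.41 open 0.095
tool cm x -0.05 y -0.02 z 0.01 roll 1.253
```

Torque rose past the spring's 0.1 N m to 0.41, so the lock is at its stop. I'll hold briefly, then take a last look.

Emit:
drive_tool:
  deltas:
    - [0,0,0,0]
    - [0,0,0,0]
    - [0,0,0,0]
    - [0,0,0,0]

```text
clock: 18.07
eef_pos: [639.7, -64.1, 104.7]
tcp_rot: [3.141, -0.002, -0.266]
contact_force: [-3.0, 1.6, 12.1]
opening: 0.091
```

```bash
python3 - <<'E'
from h import *
go(639.3,-63.8,104.6,0.05)
I,d=cams.grab_frame("side")
cv2.imwrite("pics/fin.png",cv2.resize(I[110:280,190:350,::-1],None,fx=3.5,fy=3.5,interpolation=cv2.INTER_CUBIC))
P,u,v=cloud("side",d,250,230,285,262);k=(P[:,2]>112)&(P[:,2]<130)
print("knob",P[k].mean(0),P[k].min(0),P[k].max(0))
E
```

```text
t18.07 pos [639.7 -64.1 104.7] jawdir 1.305 q6 1.74 F [-3.   1.6 12.1] Tz 0.36 open 0.091
tool cm x -0.04 y -0.02 z 0.01 roll 1.255
knob [489.51607866 232.33659531 121.09229862] [482.3192081  207.34426816 112.83579194] [497.340146   252.33702657 127.7742203 ]
```

View pics/fin.png

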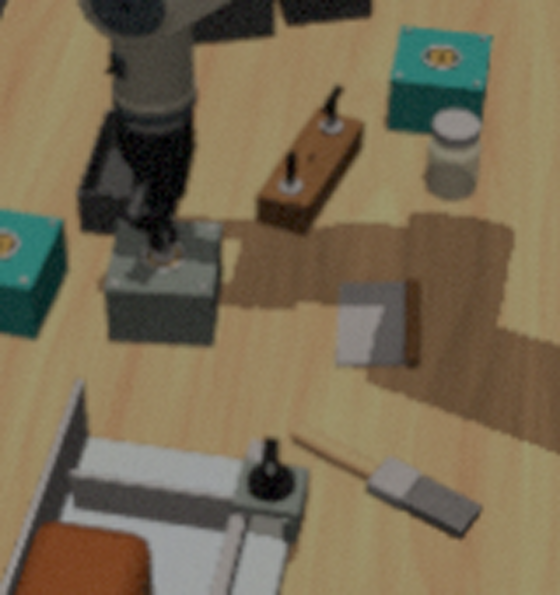

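The picture shows the gripper holding the key down in the grey box at (165,255). The narrow and tee keys are still in the stand at (290,175) and (332,115), and the knob is turned at (270,480). Handing in.

```bash
python3 -c "
from rig import job
print(job.sign_off())"
```

```text
the job is handed in; nothing more can be done
None
```

The job is done and handed in at about 18 s on the clock, with the gripper still holding the key turned and fully home.

- **Clamp knob:** I turned it clockwise to its firm stop. Torque jumped to about 1.8 N m, and the bar measured about 1.2 rad round from its start. That fits fully tight if it started at 0.16–0.2 rad, but I couldn't read the joint itself.
- **Loaf stop:** it didn't visibly move; the picture shift was under 0.1 px (about 0.3 mm). While I was centring the jaws, one finger briefly pushed on it with up to 7.9 N, just under its 8 N friction.
- **Key pushed home:** I pushed the round-bowed key in with small twists until it hit a hard stop at the predicted height (104.6 mm measured, 104.8 mm expected). It is still pressed down with about 12 N.
- **Key turned:** I turned it about 1.89 rad clockwise. That covers the quarter turn, the play and some wind-up. Holding torque is about 0.36 N m against a 0.1 N m spring, so it is at the stop.
- **Rest of the table:** the last side picture shows the narrow and T-bowed keys still in the stand. The jar, scraper, brush and turquoise boxes look undisturbed. The tin, and the loaf beyond its edge, were outside that picture.

The top and side cameras disagreed by up to about 6 mm in y near the knob and stand. I settled the knob's position by touch and used a value between the two views for the key and keyhole. No final check failed.

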